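Free a latched fuse tray with the release pin

ROBOT

A 6-joint arm with a two-finger parallel gripper is mounted at the origin on a cart in front of the work surface, level with it; the furniture and walls round the work are solid. World frame = base frame: x ahead of the robot, y to its left, z up, the work surface at z = 0. Lengths are in m, angles in rad, forces in N, time in s.
With the tool pointing down it reaches from about 0.275 to 1 m from the base axis. Payload 8.4 kg.
Tool frame: the origin (TCP) lies midway between the tips of the shut fingers; the grasp point (between the pads) lies 19 mm behind it; z points along the fingers, y is the line along which they close (so a half turn about z gives the same grasp; the last joint's range is limited). The gripper opens to 85 mm and grips with 20 to 120 N. Pads are 22 mm wide; open, the fingers measure 114 mm over their backs; the gripper's body (76 mm by 85 mm) begins 54 mm behind the grasp point. The pads swing forward as they close: fully open they stand 13 mm farther back than shut.
Start: joints at [1.3, 0.353, 1.633, -0, 1.155, -0.002], TCP at [0.166, 0.603, 0.231] pointing down, gripper open.
Joint ranges: [-2.63, 2.63], [-0.92, 2.1], [0.06, 2.66], [-1.3, 4.44], [0, 2.69], [-3.02, 3.02]. Speed limits (rad/s): [2.22, 2.22, 2.79, 3.14, 3.14, 3.14].

INTERFACE

Orientations are given as [roll, pitch, yaw] about the fixed x, y, z axes, in that order (R = Rz(yaw) Ry(pitch) Rx(roll)).
In Python, from rig import * gives the robot as it stands. The module is installed in compiled form; this text tells all that it offers.
- The arm moves only by the shell command python3 -m pendant 'ROWS' [FORCE]. ROWS is JSON, a list that holds one entry, the list of rows, each a list of 7 numbers: the shift along the world's x, y, z in m, then the turn, a rotation vector about the world's x, y, z in rad, then the finger opening in m, from 0 to 0.0854. A call has 1 to 12 rows; each row shifts and turns the commanded pose from where the row before left it; what a row does not reach is not made up. A row lasts 1/8 s, in which the tool goes at most 62.5 mm and 10.7 degrees, less where a joint would pass 70% of its speed; a pose out of reach is approached as far as the arm can. A call with a gripper value outside its range is refused whole. The fingers move at their own pace and stop on an object; FORCE is the grip in N (left out, the last holds). Time passes only in rows, so rows that do not move let the fingers close. It gives the time, the measured TCP pose, the force, the opening and the grip force at its end, in the units of the state.
- state(): the state, without advancing time (a new reading comes with each control period).
- camera(name): name is "scene" or "top" or "wrist"; returns a dict with "color" (400x640x3 uint8, red, green, blue), "depth" (400x640 float32, m along the optical axis (not along the pixel's ray), 0 where there is no reading), "fovy" (degrees; the focal length in pixels is half the picture's height over the tangent of half this angle, whatever the lens; pixels are square), "cx", "cy" (the principal point, pixels), "D" ([k1, k2, p1, p2, k3] as OpenCV has them; the pictures are not rectified), "R" (3x3) and "t" (3): a world point X has camera coordinates R X + t. Camera axes: x right, y down, z forward; pixel columns grow to the right and rows downward; lengths in m; the calibration is good to about 2 mm. A picture is of the moment at which its call begins.
- close_job(): hands the job in; it is judged then, once.
The state is a dict: "time": time; "joints": joint angles; "dq": joint speeds; "joint_efforts": joint torques, N m; "eef_pos": TCP position; "orientation": TCP orientation; "wrist_force": force on the tool from outside, world axes, zero at the start; "moment": the same for the moment, N m; "grip_width": finger opening in m; "finger_force": force on a finger pad.
Only numpy, scipy, OpenCV 4.12 (cv2) and the standard library are available. Lean on these libraries where they do the work, as an engineer would, in place of code of your own. Each camera call takes 0.05 s, during which the arm holds its last target. There are 200 camera calls.

TASK

The fuse tray of the grey bench module is held by a hidden spring latch. Take the thin release pin from its stand, push it through the small access hole in the module's top, feel gently for the gap in the guide inside and press the latch below it, no harder than needed, until the tray springs out; then draw the tray all the way out to its stop and stand the pin back in its own stand. Leave the thick drift and the other things on the bench alone.

Things in the scene. Friction and masses are not known exactly. Their poses are not given: they have to be found in the camera images.
- module: grey bench module, 120 x 96 x 90 mm (x, y, z), fixed; origin at the centre of its underside, z up, the tray comes out at its front, -x. Its latch: takes 3 N to start, about 0.4 N per mm more, 5 to 8 N when it trips after about 6 mm of travel; hard stop 7.8 mm below first touch. More than 20 N between the pin and the module anywhere damages it
- access_hole (a point): mouth centre of the oblong vertical hole in the module's flat top, 90 mm above the bench, 33 mm behind its centre (+x): 8 mm (module x) by 18 mm (y), 6 mm deep. Hidden 15 to 20 mm under the mouth is a steel guide with a 6.5 mm wide gap, its middle up to 5 mm to either side (module y); below it the latch pad, first touched 22 to 34 mm under the mouth. Both differ every time
- tray (a joint): how far the tray is out, m: 0 shut and latched, springs to about 0.022 to 0.03 when the latch trips, 0.060 at its stop. It slides along the module's -x with about 1 N of friction plus 20 N per m/s and stays where it is left; the latch does not catch it again
- tray_pull (a point): centre of the tray's black pull tab, an upright fin 10 mm thick (module y), 27 mm long (x), 30 mm high, standing out from the tray front; the point is 66 mm above the bench, the fin's top 80 mm; 77.5 mm in front of the module's centre when the tray is shut; it moves with the tray; axes as the module's
- release_pin: thin release pin, loose, upright in its stand: steel rod 5 mm across and 55 mm long with a round nose, then a flange 22 mm across and 4 mm thick, then a round black handle 14 mm across and 40 mm long (99 mm in all, about 50 g). Origin at the lower tip of the rod, z towards the handle
- release_pin_grip (a point): point on the release pin's axis at mid-handle, 80 mm above the rod's tip
- thin_stand_socket (a point): mouth centre of the round socket in the release pin's own stand, a fixed aluminium block 40 x 40 mm on a 64 x 64 mm foot, its top 64 mm above the bench. Socket 8 mm across, 58 mm deep: the pin stands with its flange on the block's top and its tip 55 mm below the mouth
- drift: thick drift, loose, upright in the other stand, not to be touched: rod 10 mm across (does not fit the access hole), flange 30 mm, black handle 24 mm across; origin at the rod's lower tip, handle top 99 mm above it
- thick_stand: stand of the thick drift, same as the thin one but with a 13 mm socket; origin at the centre of its underside
- gauge_block: bystander: bright steel block 30 x 60 x 25 mm, origin at the centre of its underside
- screwdriver: bystander: small yellow-handled screwdriver 136 mm long lying on the bench, origin at the centre of its underside

How it is judged:
On the way:
1. the tray springs out while the release pin's rod is down the access hole (value of joint tray above 0.012 m and z of release_pin in the frame of access_hole below -0.02 m and horizontal distance between release_pin and access_hole below 0.009 m), for 0.05 s.
At the end, for the whole second after the job is handed in: the tray is out to its stop (at least 55 of its 60 mm) and the release pin stands upright (within 7 degrees), at rest, down in its own stand's socket (tip at least 49 mm below the mouth) (value of joint tray above 0.055 m and z of release_pin in the frame of thin_stand_socket below -0.049 m and horizontal distance between release_pin and thin_stand_socket below 0.006 m and angle between release_pin's own z axis and vertical below 0.12 rad and linear speed of release_pin below 0.02 m/s); the robot touches nothing.
It fails at once if more than 20 N between the release pin and the module (with its latch and tray) (contact force between release_pin and module above 20 N).
It fails at once if the thick drift is moved more than 15 mm or pushed over (distance of drift from where it was at the start of the episode above 0.015 m or angle between drift's own z axis and vertical above 0.3 rad).
It fails at once if a bystander is moved more than 20 mm (distance of any of gauge_block, screwdriver from where it was at the start of the episode above 0.02 m).
It also fails if it takes over 64 s, if anything falls off the work surface, if the arm or the gripper's body presses on something with over 40 N, if the wrist force passes 120 N, or if a joint passes its speed limit or range.

## Working session

There is one attempt and no reset: what is moved stays moved. The work goes in short steps, Python scripts to look and compute and a shell command to move; the robot and the scene stay as the last step left them, time stands still between calls to the robot, and variables do not carry over. Pictures are saved under pics/ and viewed, at most 13 in all, crops included, and the job is handed in when it is done.

```bash
mkdir -p pics
cat > h.py <<'E'
from rig import *
import numpy as np, cv2
def K(c):
    f=200/np.tan(np.radians(c["fovy"])/2)
    return np.array([[f,0,c["cx"]],[0,f,c["cy"]],[0,0,1.]])
def ray(c,uv):
    p=cv2.undistortPoints(np.array(uv,float).reshape(-1,1,2),K(c),np.array(c["D"],float)).reshape(-1,2)
    d=np.c_[p,np.ones(len(p))]@np.array(c["R"])
    return -np.array(c["R"]).T@np.array(c["t"]),d
def onz(c,uv,z):
    o,d=ray(c,uv); return o+d*((z-o[2])/d[:,2])[:,None]
def save(c,n): cv2.imwrite("pics/"+n,c["color"][:,:,::-1])
E
python3 - <<'E'
from h import *
import pickle
s=state(); print({k:np.round(v,3) for k,v in s.items()})
for n in("scene","top"):
    c=camera(n); pickle.dump(c,open(n+".pkl","wb")); save(c,n+"0.png"); print(n,c["fovy"],-np.array(c["R"]).T@c["t"],np.array(c["R"])[2],c["D"])
E
```

```text
{'time': np.float64(0.0), 'joints': array([ 1.3  ,  0.354,  1.634, -0.   ,  1.155, -0.002]), 'dq': array([-0.002,  0.001, -0.   , -0.   , -0.   ,  0.001]), 'joint_efforts': array([-0.0000e+00, -6.0526e+01, -3.4207e+01, -0.0000e+00,  9.0000e-03,
        0.0000e+00]), 'eef_pos': array([0.166, 0.602, 0.231]), 'orientation': array([-3.14 ,  0.   ,  2.873]), 'wrist_force': array([ 0.545, -0.143, -0.102]), 'moment': array([ 0.003,  0.004, -0.033]), 'finger_force': np.float64(0.0), 'grip_width': np.float64(0.085)}
scene 44.42570834295023 [-0.1638404  -0.48928375  1.07063949] [ 0.51679337  0.45585552 -0.72465189] [-0.01441261  0.          0.          0.          0.        ]
top 45.555994535248566 [0.41985896 0.13714763 1.4564798 ] [ 0.07769521 -0.02098084 -0.99675637] [-0.01729546  0.          0.          0.          0.        ]
```

View pics/top0.png

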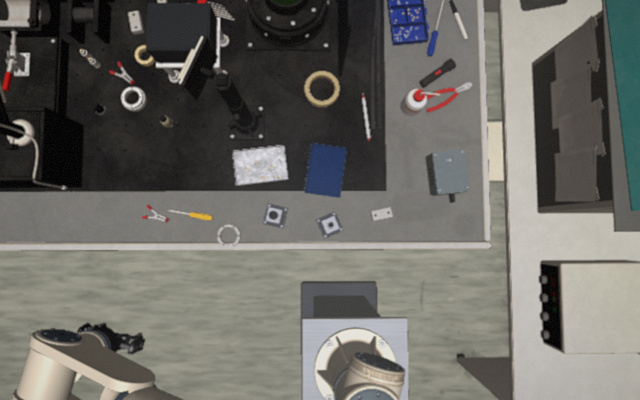

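View pics/scene0.png

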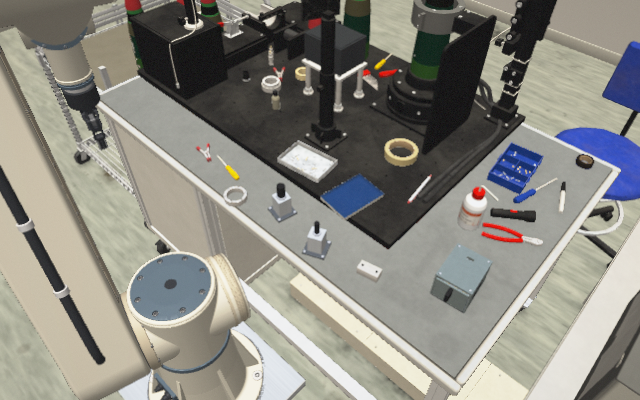

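The top view shows the module at (448,172) with its tab at (452,198), and stands at (275,215) and (330,225). In the scene view the thinner handle is on the right-hand stand, (317,238), so that is the release pin. Next I'll enlarge crops.

Run:
```python
from h import *
import pickle
T=pickle.load(open("top.pkl","rb"));S=pickle.load(open("scene.pkl","rb"))
def crop(c,x,y,w,h,k): return cv2.resize(c["color"][y:y+h,x:x+w,::-1],None,fx=k,fy=k,interpolation=cv2.INTER_CUBIC)
a=np.hstack([crop(T,420,145,60,60,6),crop(T,305,200,60,60,6)][:2])
b=np.hstack([crop(S,422,235,80,80,4.5),crop(S,290,205,80,80,4.5)])
m=np.vstack([a[:,:720],b[:,:720]]); m=cv2.resize(m,(600,600)) ;cv2.imwrite("pics/crops.png",m)
for n,uv,z in(("mod",(448,172),.09),("tab",(452,198),.08),("pin",(330,225),.1),("drift",(275,215),.1)): print(n,onz(T,[uv],z).round(3))
```

```text
mod [[ 0.583 -0.264  0.09 ]]
tab [[ 0.508 -0.277  0.08 ]]
pin [[0.431 0.081 0.1  ]]
drift [[0.459 0.237 0.1  ]]
```

View pics/crops.png

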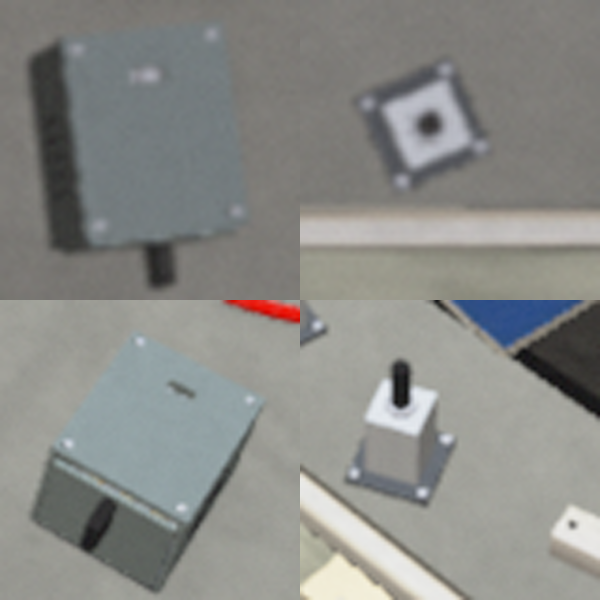

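The crops show the hole at top-view pixel (449,160), a tilted module whose tab points roughly -x, and the thin pin in its stand at top-view (330,225). Next I move above the pin.

```bash
python3 -m pendant '[[[0.02,-0.044,0.002,0,0,0.037,0.06],[0.02,-0.044,0.002,0,0,0.037,0.06],[0.02,-0.044,0.002,0,0,0.037,0.06],[0.02,-0.044,0.002,0,0,0.037,0.06],[0.02,-0.044,0.002,0,0,0.037,0.06],[0.02,-0.044,0.002,0,0,0.037,0.06],[0.02,-0.044,0.002,0,0,0.037,0.06],[0.02,-0.044,0.002,0,0,0.037,0.06],[0.02,-0.044,0.002,0,0,0.037,0.06],[0.02,-0.044,0.002,0,0,0.037,0.06],[0.02,-0.044,0.002,0,0,0.037,0.06],[0.02,-0.044,0.002,0,0,0.037,0.06]]]'
python3 - <<'E'
from h import *
import pickle
c=camera("wrist"); pickle.dump(c,open("w1.pkl","wb")); save(c,"w1.png"); s=state(); print(s["eef_pos"],s["orientation"],s["joints"],-np.array(c["R"]).T@c["t"],np.array(c["R"]),c["fovy"])
E
```

```text
time: 1.6
eef_pos: [0.4063, 0.073, 0.2553]
orientation: [3.142, 0.0, -2.965]
wrist_force: [0.7, -0.5, 0.4]
grip_width: 0.0598
finger_force: 0.0
[0.40834631 0.06911166 0.25568145] [-3.13867554e+00  1.41165432e-03 -2.96383021e+00] [ 0.16643746 -0.01500976  2.0262478  -0.00320919  1.128912   -1.58074896] [0.32283796 0.05803122 0.3980267 ] [[-1.76298109e-01  9.84336721e-01 -4.42440204e-04]
 [ 9.30718029e-01  1.66841107e-01  3.25465812e-01]
 [ 3.20441768e-01  5.69672203e-02 -9.45553705e-01]] 60.55343917089309
```

View pics/w1.png

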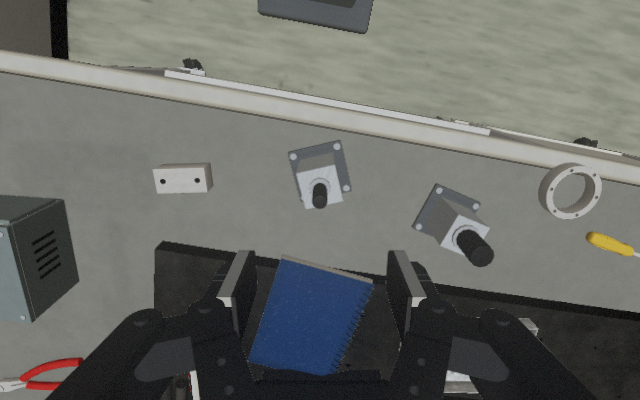

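In the wrist view the thin pin's handle is at about (320,195), the drift at (470,245) and the module at left. Now I'll refine.

Run:
```python
from h import *
import pickle
W=pickle.load(open("w1.pkl","rb"));T=pickle.load(open("top.pkl","rb"));S=pickle.load(open("scene.pkl","rb"))
def blob(c,x,y,w,h,th):
    m=(c["color"][y:y+h,x:x+w].max(2)<th).astype(np.uint8)
    n,l,st,ce=cv2.connectedComponentsWithStats(m); i=1+st[1:,4].argmax()
    ys,xs=np.where(l==i); return np.c_[xs+x,ys+y],ce[i]+[x,y],st[i]
p,ce,st=blob(W,303,175,34,40,60); print("W",ce,st)
r=p[p[:,1]>=p[:,1].max()-7]
rect=cv2.minAreaRect(p.astype(np.float32)); print(rect)
bot=p[:,1].max()+.5; col=(p[:,0].min()+p[:,0].max())/2
wd=np.ptp(p[:,0])+1
print("top disc", onz(W,[(r[:,0].mean(),bot-wd/2*.95)],.108), "centroid",onz(W,[ce],.088))
p,ce,st=blob(T,318,212,24,24,70); print("T",ce,st,onz(T,[ce],.1))
p,ce,st=blob(S,308,218,20,24,60); print("S",ce,st,onz(S,[ce],.088))
```

```text
W [319.40969163 194.63436123] [ 10   8  14  25 227]
((319.5, 195.0), (24.0, 13.0), 90.0)
top disc [[0.42945764 0.0756817  0.108     ]] centroid [[0.4305905  0.07553843 0.088     ]]
T [330.5 224.5] [12 12  2  2  4] [[0.4319491  0.07916299 0.1       ]]
S [316.46511628 227.11627907] [ 7  4  4 11 43] [[0.43111593 0.07241749 0.088     ]]
```

```bash
python3 -m pendant '[[[0.024,0.002,-0.03,0,0,0,0.045],[0,0,-0.04,0,0,0,0.045],[0,0,-0.03,0,0,0,0.045],[0,0,0,0,0,0,0.045],[0,0,0,0,0,0,0.045]]]'
python3 - <<'E'
from h import *
import pickle
c=camera("wrist"); pickle.dump(c,open("w2.pkl","wb")); save(c,"w2.png"); s=state(); print(s["eef_pos"],s["orientation"])
E
```

```text
time: 2.28
eef_pos: [0.4305, 0.0767, 0.1562]
orientation: [-3.142, 0.001, -2.966]
wrist_force: [-0.1, -0.3, 1.3]
grip_width: 0.045
finger_force: 0.0
[0.43082724 0.07676929 0.15650518] [-3.14154537e+00  1.82705732e-03 -2.96624507e+00]
```

View pics/w2.png

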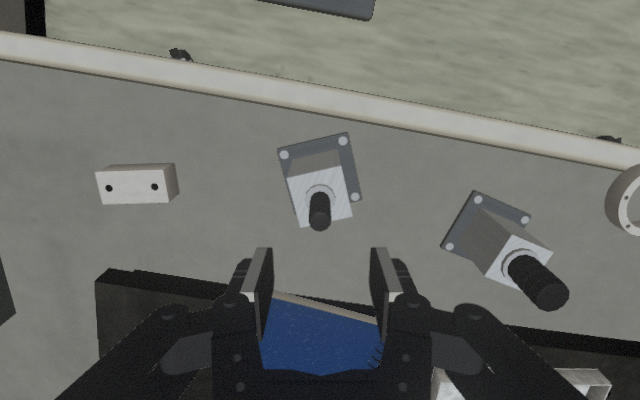

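The pin handle, at (320,210), is centred between the fingers. I'll remeasure from this closer view.

Run:
```python
from h import *
import pickle
W=pickle.load(open("w2.pkl","rb"))
x,y,w,h=300,185,40,50
m=(W["color"][y:y+h,x:x+w].max(2)<60).astype(np.uint8)
n,l,st,ce=cv2.connectedComponentsWithStats(m); i=1+st[1:,4].argmax(); print(st[i],ce[i]+[x,y],onz(W,[ce[i]+[x,y]],.088))
```

```text
[  9   7  22  39 637] [319.49607535 211.        ] [[0.4317144  0.07571271 0.088     ]]
```

```bash
python3 -m pendant '[[[0.001,-0.001,-0.03,0,0,0,0.045],[0,0,-0.03,0,0,0,0.045],[0,0,-0.020,0,0,0,0.045],[0,0,0,0,0,0,0.045],[0,0,0,0,0,0,0.005],[0,0,0,0,0,0,0.005],[0,0,0,0,0,0,0.005],[0,0,0,0,0,0,0.005],[0,0,0,0,0,0,0.005],[0,0,0,0,0,0,0.005]]]' 40
```

```text
time: 3.58
eef_pos: [0.432, 0.0758, 0.0766]
orientation: [3.142, 0.002, -2.966]
wrist_force: [-0.4, 0.0, 6.9]
grip_width: 0.0126
finger_force: 38.9
```

```bash
python3 -m pendant '[[[0,0,0.015,0,0,0,0.005],[0,0,0.03,0,0,0,0.005],[0,0,0.04,0,0,0,0.005],[0,0,0.045,0,0,0,0.005],[0,0,0,0,0,0,0.005],[0,0,0,0,0,0,0.005]]]'
python3 - <<'E'
from h import *
import pickle
T=pickle.load(open("top.pkl","rb"));S=pickle.load(open("scene.pkl","rb"))
k=lambda a:[(420+u/5,145+v/5) for u,v in a]
P=onz(T,k([(77,49),(211,34),(237,212),(99,226),(145,75)]),.09); print(P[:4].mean(0),P)
P=onz(S,[(422+u*80/300,235+(v-300)*80/300) for u,v in[(140,341),(250,400),(182,508),(68,443),(181,389)]],.09); print(P[:4].mean(0),P)
E
```

```text
time: 4.32
eef_pos: [0.4307, 0.0755, 0.2053]
orientation: [-3.142, 0.001, -2.966]
wrist_force: [-0.5, 0.3, -2.0]
grip_width: 0.0126
finger_force: 38.9
[ 0.58637523 -0.27332748  0.09      ] [[ 0.63386133 -0.22802435  0.09      ]
 [ 0.64282269 -0.30708856  0.09      ]
 [ 0.53845591 -0.31958383  0.09      ]
 [ 0.530361   -0.23861316  0.09      ]
 [ 0.6186258  -0.26761442  0.09      ]]
[ 0.58671123 -0.27895506  0.09      ] [[ 0.63434111 -0.23370873  0.09      ]
 [ 0.6424572  -0.31328665  0.09      ]
 [ 0.53909047 -0.32432803  0.09      ]
 [ 0.53095616 -0.24449685  0.09      ]
 [ 0.61872499 -0.27519533  0.09      ]]
```

```bash
python3 -m pendant '[[[0.0188,-0.0348,0,0,0,-0.0067,0.005],[0.0188,-0.0348,0,0,0,-0.0067,0.005],[0.0188,-0.0348,0,0,0,-0.0067,0.005],[0.0188,-0.0348,0,0,0,-0.0067,0.005],[0.0188,-0.0348,0,0,0,-0.0067,0.005],[0.0188,-0.0348,0,0,0,-0.0067,0.005],[0.0188,-0.0348,0,0,0,-0.0067,0.005],[0.0188,-0.0348,-0.004,0,0,-0.0067,0.005],[0.0188,-0.0348,-0.004,0,0,-0.0067,0.005],[0.0188,-0.0348,-0.004,0,0,-0.0067,0.005],[0,0,0,0,0,0,0.005],[0,0,0,0,0,0,0.005]]]'
python3 - <<'E'
from h import *
import pickle
c=camera("wrist"); pickle.dump(c,open("w3.pkl","wb")); s=state(); print(s["eef_pos"],s["orientation"])
cv2.imwrite("pics/w3.png",cv2.resize(c["color"][110:310,200:440,::-1],None,fx=3,fy=3,interpolation=cv2.INTER_CUBIC))
E
```

```text
time: 5.82
eef_pos: [0.6179, -0.2717, 0.1915]
orientation: [3.14, -0.003, -3.034]
wrist_force: [0.3, 0.1, -0.1]
grip_width: 0.0129
finger_force: 39.2
[ 0.61802599 -0.27146341  0.19207312] [ 3.14017628e+00 -1.98563114e-03 -3.03315729e+00]
```

View pics/w3.png

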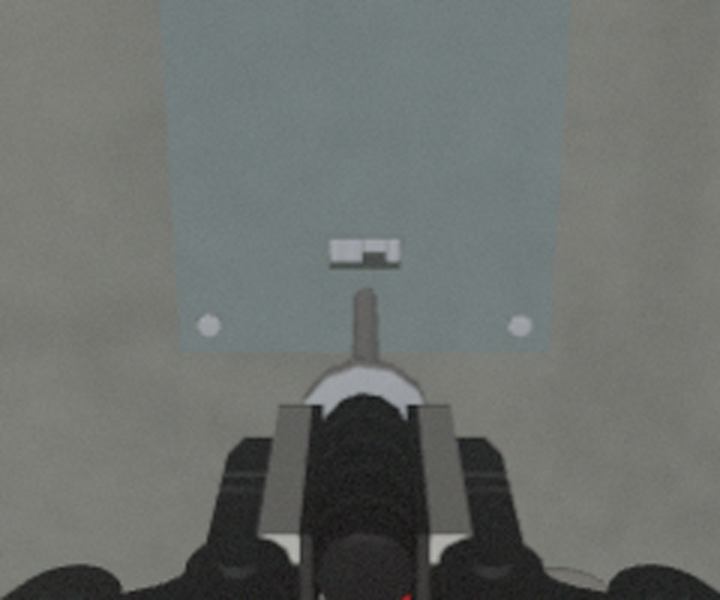

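The crop shows the hole mouth at u 329–400, v 239–269. A bright guide lies inside it with a dark gap at u 362–386, and the pin tip is at (365,290). Next I compute the offsets.

Run:
```python
from h import *
import pickle
c=pickle.load(open("w3.pkl","rb"))
k=lambda a:[(200+(u+.5)/3-.5,110+(v+.5)/3-.5) for u,v in a]
y=.108; M=np.array([[np.cos(y),np.sin(y)],[-np.sin(y),np.cos(y)]])
g=c["color"][188:202,305:338].max(2); print(g)
m=onz(c,k([(329,239),(400,239),(400,269),(329,269),(208,325),(520,325)]),.09); H=m[:4].mean(0)[:2]; print(H,(m[:,:2]-H)@M.T*1000)
for z in(.070,.075):
    print(z,(onz(c,k([(362,257),(386,257)]),z)[:,:2]-H)@M.T*1000)
E=np.array([.618,-.2715])
for z in (.122,.1245,.127): t=onz(c,k([(365,292)]),z)[0,:2]; print("tip",t,"hole-tip",H-t,"mod",(t-H)@M.T*1000,"eef-tip",E-t)
print("screws yaw",np.arctan2(-(m[4]-m[5])[0]*-1,1),m[4:])
```

```text
[[125 123 125 122 119 123 120 122 121 121 120 120 123 123 120 121 121 123
  123 123 121 123 123 121 123 122 121 120 122 122 125 124 125]
 [126 121 125 122 122 128 130 131 129 129 131 129 128 131 130 125 128 131
  132 133 133 131 130 128 128 131 132 130 121 119 123 128 127]
 [121 122 123 121 129 153 166 165 163 162 163 166 165 167 163 157 154 165
  166 165 165 165 165 159 156 168 166 161 133 117 126 124 126]
 [124 123 125 122 130 157 166 165 163 165 164 165 167 165 164 156 154 166
  166 164 165 165 165 157 154 168 168 157 130 119 124 124 127]
 [121 124 123 120 128 152 168 165 164 163 164 167 167 165 164 158 154 167
  167 167 166 166 167 159 155 168 167 158 131 121 126 128 128]
 [125 122 125 121 131 156 170 165 163 162 163 167 166 164 163 155 145 155
  154 154 156 156 156 153 156 167 168 159 133 123 126 125 125]
 [125 125 121 123 130 152 169 166 162 164 166 167 167 163 162 144  96  97
   94  95  94  95  96 116 154 165 168 158 137 124 125 127 125]
 [123 125 122 124 122 147 168 165 163 162 165 167 167 165 162 139  80  82
   78  80  82  76  82 114 153 166 166 156 136 123 129 125 124]
 [12
[... 926 characters left out ...]
1545]
 [  4.0020033   -8.98161133]
 [ 19.39907117 -40.38405721]
 [ 19.38473176  40.17504782]]
0.07 [[ 7.80528994 -0.64473008]
 [ 7.80349537  5.90022561]]
0.075 [[ 6.04915999 -0.64104442]
 [ 6.04739935  5.78015631]]
tip [ 0.61634172 -0.27181141] hole-tip [0.00222915 0.00018245] mod [-2.23583211  0.0588895 ] eef-tip [0.00165828 0.00031141]
tip [ 0.61537321 -0.27192244] hole-tip [0.00319766 0.00029348] mod [-3.21066484  0.0529029 ] eef-tip [0.00262679 0.00042244]
tip [ 0.6144047  -0.27203346] hole-tip [0.00416617 0.00040451] mod [-4.18549757  0.04691631] eef-tip [0.0035953  0.00053346]
screws yaw 0.008697516197884558 [[ 0.64220992 -0.30968669  0.09      ]
 [ 0.63351219 -0.22959849  0.09      ]]
```

```bash
python3 -m pendant '[[[0.0029,0.0029,-0.010,0,0,0,0.005],[0,0,-0.01,0,0,0,0.005],[0,0,-0.008,0,0,0,0.005],[0,0,0,0,0,0,0.005],[0,0,0,0,0,0,0.005]]]'
python3 - <<'E'
from h import *
import pickle
c=camera("wrist"); pickle.dump(c,open("w4.pkl","wb")); s=state(); print(s["eef_pos"],s["orientation"])
cv2.imwrite("pics/w4.png",cv2.resize(c["color"][150:270,250:390,::-1],None,fx=5,fy=5,interpolation=cv2.INTER_CUBIC))
E
```

```text
time: 6.5
eef_pos: [0.622, -0.2696, 0.1654]
orientation: [-3.141, 0.0, -3.033]
wrist_force: [-0.5, 0.2, -0.2]
grip_width: 0.013
finger_force: 39.2
[ 0.62208058 -0.26967903  0.16563317] [-3.14131840e+00  4.59067233e-04 -3.03343189e+00]
```

View pics/w4.png

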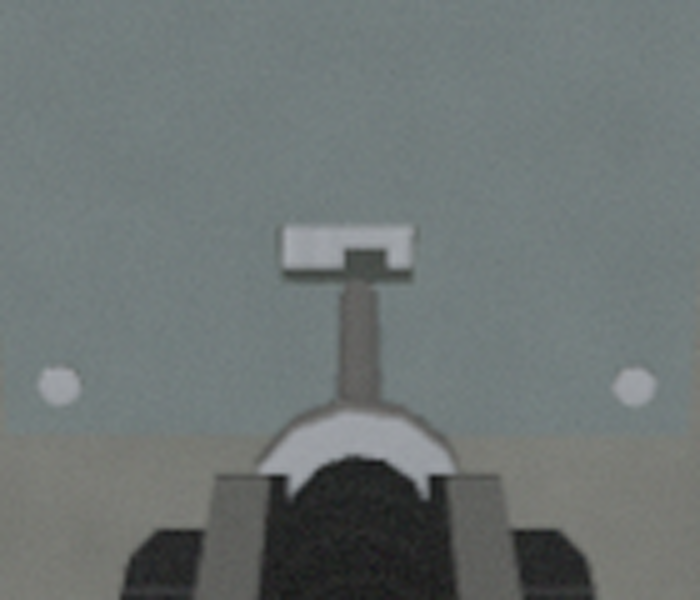

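The tip is at crop (359,283), the mouth spans u 281–413, v 225–282, and the gap is at u 345–388.

Run:
```python
from h import *
import pickle
c=pickle.load(open("w4.pkl","rb"))
k=lambda a:[(250+(u+.5)/5-.5,150+(v+.5)/5-.5) for u,v in a]
y=.108; M=np.array([[np.cos(y),np.sin(y)],[-np.sin(y),np.cos(y)]])
m=onz(c,k([(281,225),(413,225),(413,281),(281,281)]),.09); H=m[:4].mean(0)[:2]; print(H,(m[:,:2]-H)@M.T*1000)
for z in(.070,.075): print(z,(onz(c,k([(345,260),(388,260)]),z)[:,:2]-H)@M.T*1000)
for z in (.096,.098,.1): t=onz(c,k([(359,284)]),z)[0,:2]; print("tip",t,"hole-tip",H-t,"mod",(t-H)@M.T*1000)
# rod direction: rod centre columns
for z,v,u in((.098,290,359),(.135,385,359.5)): print(onz(c,k([(u,v)]),z))
```

```text
[ 0.61826236 -0.27165837] [[-4.04239758 -8.90615342]
 [-4.06431165  8.91416352]
 [ 4.0419284   9.00837231]
 [ 4.06478083 -9.01638241]]
0.07 [[ 8.49476745 -0.4323856 ]
 [ 8.48693206  5.94977277]]
0.075 [[ 6.61895525 -0.39239398]
 [ 6.61128439  5.85574953]]
tip [ 0.6202171  -0.26980583] hole-tip [-0.00195474 -0.00185254] mod [2.14303935 1.6310453 ]
tip [ 0.61943941 -0.26989165] hole-tip [-0.00117706 -0.00176672] mod [1.36063268 1.62954686]
tip [ 0.61866173 -0.26997748] hole-tip [-0.00039937 -0.00168089] mod [0.57822602 1.62804843]
[[ 0.62028275 -0.2697991   0.098     ]]
[[ 0.61697879 -0.27011482  0.135     ]]
```

```bash
python3 -m pendant '[[[-0.0014,0.001,-0.002,0,0,0,0.005],[0,0,-0.003,0,0,0,0.005],[0,0,0,0,0,0,0.005]]]'; for i in 1; do python3 -m pendant '[[[0,0,-0.0015,0,0,0,0.005],[0,0,-0.001,0,0,0,0.005]]]';  done; python3 -m pendant '[[[0,0,-0.001,0,0,0,0.005],[0,0,-0.001,0,0,0,0.005]]]'
```

```text
time: 6.92
eef_pos: [0.6203, -0.2684, 0.16]
orientation: [3.141, -0.0, -3.033]
wrist_force: [-0.0, 0.2, -0.8]
grip_width: 0.0128
finger_force: 39.2
time: 7.18
eef_pos: [0.6205, -0.2685, 0.1577]
orientation: [-3.142, 0.0, -3.033]
wrist_force: [-0.5, -0.2, -0.7]
grip_width: 0.0127
finger_force: 39.2
time: 7.42
eef_pos: [0.6205, -0.2685, 0.1557]
orientation: [3.142, -0.0, -3.033]
wrist_force: [0.3, 0.4, -0.7]
grip_width: 0.0126
finger_force: 39.2
```

```bash
python3 -m pendant '[[[0,0,-0.001,0,0,0,0.005],[0,0,-0.001,0,0,0,0.005]]]';  python3 -m pendant '[[[0,0,-0.001,0,0,0,0.005],[0,0,-0.001,0,0,0,0.005]]]'; python3 -m pendant '[[[0,0,-0.002,0,0,0,0.005],[0,0,-0.002,0,0,0,0.005]]]'
python3 - <<'E'
from h import *
c=camera("wrist")
cv2.imwrite("pics/w5.png",cv2.resize(c["color"][150:270,250:390,::-1],None,fx=5,fy=5,interpolation=cv2.INTER_CUBIC))
E
```

```text
time: 7.68
eef_pos: [0.6205, -0.2685, 0.1537]
orientation: [3.142, 0.0, -3.033]
wrist_force: [0.1, 0.5, -1.2]
grip_width: 0.0129
finger_force: 39.2
time: 7.92
eef_pos: [0.6205, -0.2685, 0.1517]
orientation: [-3.142, -0.0, -3.033]
wrist_force: [0.1, -0.6, -0.3]
grip_width: 0.0131
finger_force: 39.2
time: 8.18
eef_pos: [0.6205, -0.2685, 0.1476]
orientation: [3.142, -0.0, -3.033]
wrist_force: [0.1, -0.3, 0.0]
grip_width: 0.0128
finger_force: 39.2
```

View pics/w5.png

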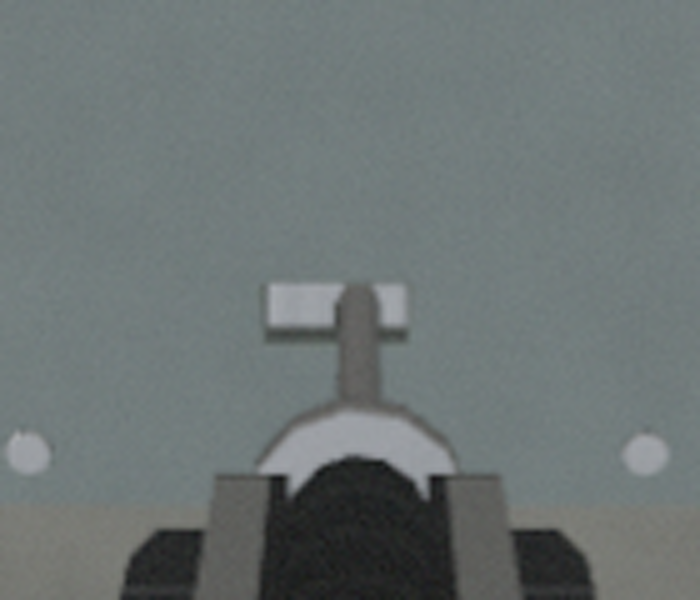

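The rod is in the hole (mouth u 265–408), about 2.7 mm to the right of its centre, which lines up with the gap. I'll keep descending gently.

```bash
Z='[[[0,0,-0.001,0,0,0,0.005],[0,0,-0.001,0,0,0,0.005]]]'; python3 -m pendant '[[[0,0,-0.002,0,0,0,0.005],[0,0,-0.001,0,0,0,0.005]]]' | sed -n '2p;4p'; python3 -m pendant '[[[0,0,-0.001,0,0,0,0.005],[0,0,-0.001,0,0,0,0.005]]]'| sed -n '2p;4p'
```

```text
eef_pos: [0.6204, -0.2685, 0.1446]
wrist_force: [0.4, -0.5, -1.6]
eef_pos: [0.6205, -0.2686, 0.1427]
wrist_force: [0.1, -0.2, -0.2]
```

```bash
python3 -m pendant '[[[0,0,-0.001,0,0,0,0.005],[0,0,-0.001,0,0,0,0.005]]]' | sed -n '2p;4p'
```

```text
eef_pos: [0.6205, -0.2686, 0.1407]
wrist_force: [0.4, -0.5, -1.4]
```

```bash
python3 -m pendant '[[[0,0,-0.001,0,0,0,0.005],[0,0,-0.001,0,0,0,0.005]]]' | sed -n '2p;4p'
```

```text
eef_pos: [0.6205, -0.2686, 0.1387]
wrist_force: [-0.1, 0.3, -0.3]
```

```bash
python3 -m pendant '[[[0,0,-0.001,0,0,0,0.005],[0,0,-0.001,0,0,0,0.005]]]' | sed -n '2p;4p'
```

```text
eef_pos: [0.6205, -0.2686, 0.1367]
wrist_force: [0.4, -0.1, 0.4]
```

```bash
python3 -m pendant '[[[0,0,-0.001,0,0,0,0.005],[0,0,-0.001,0,0,0,0.005]]]' | sed -n '2p;4p'
```

```text
eef_pos: [0.6207, -0.2686, 0.135]
wrist_force: [0.4, 0.6, 3.9]
```

```bash
python3 -m pendant '[[[0,0,-0.001,0,0,0,0.005],[0,0,-0.001,0,0,0,0.005]]]' | sed -n '2p;4p'
```

```text
eef_pos: [0.6211, -0.2687, 0.1338]
wrist_force: [-0.9, 0.2, 6.7]
```

```bash
python3 -m pendant '[[[0,0,0,0,0,0,0.005],[0,0,0,0,0,0,0.005]]]' | sed -n '2,4p'; python3 -c "
from rig import *
for i in range(6):
    camera('wrist'); s=state(); print(s['wrist_force'].round(2) if hasattr(s['wrist_force'],'round') else s['wrist_force'],s['moment'])"
```

```text
eef_pos: [0.621, -0.2687, 0.1338]
orientation: [-3.141, 0.001, -3.033]
wrist_force: [-0.4, -0.1, 6.0]
[-0.31  0.7   6.58] [ 0.23327557  0.21300231 -0.01974357]
[0.84 1.42 6.5 ] [ 0.1623425   0.2006537  -0.00160437]
[-1.58  1.87  6.01] [0.20712843 0.16240773 0.05427962]
[-1.56  1.63  6.62] [ 0.12507846  0.1851184  -0.00689639]
[-0.87  1.01  5.72] [ 0.16237852  0.16062079 -0.04458392]
[0.19 0.55 5.68] [ 0.21508765  0.20721815 -0.03442494]
```

```bash
python3 -m pendant '[[[0,0,-0.001,0,0,0,0.005],[0,0,0,0,0,0,0.005]]]' | sed -n '2,4p'; python3 -c "
from rig import *
for i in range(3):
    camera('wrist'); s=state(); print(s['wrist_force'],s['eef_pos'])
camera('scene')"
```

```text
eef_pos: [0.6211, -0.2687, 0.1328]
orientation: [-3.141, 0.001, -3.033]
wrist_force: [-1.3, 0.6, 6.6]
[-1.80565055  0.86762542  7.46815278] [ 0.62109587 -0.26871617  0.1328613 ]
[-0.58851773  0.50830962  7.05090538] [ 0.62104882 -0.26871467  0.13283444]
[0.03507689 1.20742795 6.89904343] [ 0.62105816 -0.26870478  0.13284216]
```

The force rises by only about 0.7 N per mm, so this is the latch. I'll keep pressing in small steps.

```bash
python3 -m pendant '[[[0,0,-0.001,0,0,0,0.005],[0,0,0,0,0,0,0.005]]]' | sed -n '2p;4p'
```

```text
eef_pos: [0.6211, -0.2687, 0.1319]
wrist_force: [-0.8, -0.0, 7.1]
```

```bash
python3 -m pendant '[[[0,0,-0.001,0,0,0,0.005],[0,0,0,0,0,0,0.005]]]' | sed -n '2p;4p'
```

```text
eef_pos: [0.6211, -0.2687, 0.1309]
wrist_force: [-1.9, 1.2, 7.4]
```

```bash
python3 -m pendant '[[[0,0,-0.0007,0,0,0,0.005],[0,0,0,0,0,0,0.005]]]' | sed -n '2p;4p'
```

```text
eef_pos: [0.6212, -0.2687, 0.1302]
wrist_force: [-0.5, 0.3, 7.3]
```

```bash
python3 -m pendant '[[[0,0,-0.0007,0,0,0,0.005],[0,0,0,0,0,0,0.005]]]' | sed -n '2p;4p'
```

```text
eef_pos: [0.6211, -0.2687, 0.1295]
wrist_force: [-0.8, 1.0, 7.7]
```

```bash
python3 -m pendant '[[[0,0,-0.0006,0,0,0,0.005],[0,0,0,0,0,0,0.005]]]' | sed -n '2p;4p'; python3 -c "
from h import *
import pickle
T=pickle.load(open('top.pkl','rb')); c=camera('top')
for q in (T,c):
    m=q['color'][190:225,440:465].max(2)<60; ys,xs=m.nonzero(); print(len(ys), ys.max()+190 if len(ys) else 0)"
```

```text
eef_pos: [0.621, -0.2687, 0.1285]
wrist_force: [0.7, 0.6, 4.3]
31 201
30 208
```

The force dropped to 4.3 N and the tab moved 7 px outward (about 20 mm), so the tray has sprung. Now I withdraw and carry the pin back.

```bash
python3 -m pendant '[[[0,0,0.01,0,0,0,0.005],[0,0,0.02,0,0,0,0.005],[0,0,0.025,0,0,0,0.005],[0,0,0.024,0,0,0,0.005],[0,0,0,0,0,0,0.005]]]' | sed -n '2p;4p'
python3 -m pendant '[[[-0.019,0.0345,0,0,0,0.0067,0.005],[-0.019,0.0345,0,0,0,0.0067,0.005],[-0.019,0.0345,0,0,0,0.0067,0.005],[-0.019,0.0345,0,0,0,0.0067,0.005],[-0.019,0.0345,0,0,0,0.0067,0.005],[-0.019,0.0345,0,0,0,0.0067,0.005],[-0.019,0.0345,0,0,0,0.0067,0.005],[-0.019,0.0345,-0.01,0,0,0.0067,0.005],[-0.019,0.0345,-0.02,0,0,0.0067,0.005],[-0.019,0.0345,-0.02,0,0,0.0067,0.005],[0,0,0,0,0,0,0.005],[0,0,0,0,0,0,0.005]]]'
python3 - <<'E'
from h import *
import pickle
c=camera("wrist"); pickle.dump(c,open("w6.pkl","wb")); s=state(); print(s["eef_pos"],s["orientation"])
cv2.imwrite("pics/w6.png",cv2.resize(c["color"][130:280,230:410,::-1],None,fx=4,fy=4,interpolation=cv2.INTER_CUBIC))
E
```

```text
eef_pos: [0.6217, -0.2691, 0.2097]
wrist_force: [0.1, -0.8, -0.5]
time: 14.4
eef_pos: [0.4307, 0.0763, 0.1568]
orientation: [-3.141, 0.0, -2.966]
wrist_force: [0.3, -0.5, -0.3]
grip_width: 0.0126
finger_force: 39.3
[0.43115708 0.07607371 0.15706384] [-3.14133134e+00  6.99713926e-04 -2.96648878e+00]
```

View pics/w6.png

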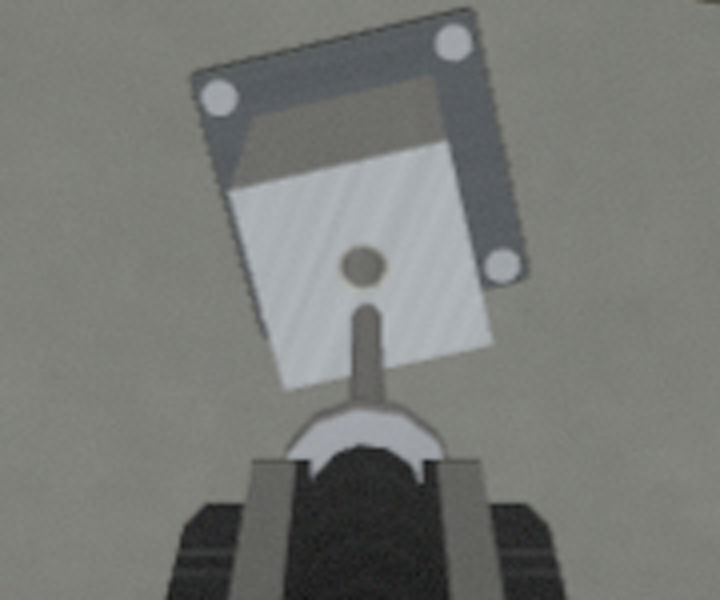

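The socket mouth is at crop (363,267) and the pin tip at (367,307).

Run:
```python
from h import *
import pickle
c=pickle.load(open("w6.pkl","rb"))
k=lambda a:[(230+(u+.5)/4-.5,130+(v+.5)/4-.5) for u,v in a]
h=onz(c,k([(363,267)]),.064)[0]; b=onz(c,k([(229,190),(449,140),(493,344),(286,390)]),.064)
print("hole",h,"block",b.mean(0))
for z in (.0875,.0895,.0915): t=onz(c,k([(367,309)]),z)[0]; print("tip",t,h-t)
```

```text
hole [0.430316   0.07553096 0.064     ] block [0.43060669 0.07581236 0.064     ]
tip [0.42920545 0.07607514 0.0875    ] [ 0.00111055 -0.00054418 -0.0235    ]
tip [0.42843257 0.07593694 0.0895    ] [ 0.00188343 -0.00040598 -0.0255    ]
tip [0.42765969 0.07579873 0.0915    ] [ 0.00265631 -0.00026777 -0.0275    ]
```

```bash
python3 -m pendant '[[[0.0013,-0.0004,-0.012,0,0,0,0.005],[0,0,-0.008,0,0,0,0.005],[0,0,-0.003,0,0,0,0.005],[0,0,-0.002,0,0,0,0.005],[0,0,-0.002,0,0,0,0.005]]]' | sed -n '2p;4p'; python3 -m pendant '[[[0,0,-0.002,0,0,0,0.005],[0,0,-0.002,0,0,0,0.005]]]' | sed -n '2p;4p'
```

```text
eef_pos: [0.4319, 0.076, 0.1298]
wrist_force: [0.2, -0.2, 0.2]
eef_pos: [0.4318, 0.0761, 0.1258]
wrist_force: [0.8, 0.1, -0.1]
```

```bash
python3 -m pendant '[[[0,0,-0.004,0,0,0,0.005],[0,0,-0.004,0,0,0,0.005]]]' | sed -n '2p;4p'
```

```text
eef_pos: [0.4318, 0.0761, 0.1175]
wrist_force: [-0.2, -0.3, -0.2]
```

```bash
python3 -m pendant '[[[0,0,-0.012,0,0,0,0.005],[0,0,-0.012,0,0,0,0.005],[0,0,-0.010,0,0,0,0.005],[0,0,-0.004,0,0,0,0.005],[0,0,-0.001,0,0,0,0.005],[0,0,0,0,0,0,0.005]]]' | sed -n '2p;4p'
```

```text
eef_pos: [0.432, 0.0761, 0.0789]
wrist_force: [-0.5, 0.6, 0.1]
```

```bash
python3 -m pendant '[[[0,0,0,0,0,0,0.045],[0,0,0,0,0,0,0.045],[0,0,0,0,0,0,0.045],[0,0,0,0,0,0,0.045],[0,0,0.02,0,0,0,0.045],[0,0,0.04,0,0,0,0.045],[0,0,0.05,0,0,0,0.045],[0,0,0.01,0,0,0,0.045],[0,0,0,0,0,0,0.045]]]' | sed -n '2p;4p;5p'
python3 -m pendant '[[[0.0065,-0.0453,0,0,0,-0.0084,0.045],[0.0065,-0.0453,0,0,0,-0.0084,0.045],[0.0065,-0.0453,0,0,0,-0.0084,0.045],[0.0065,-0.0453,0,0,0,-0.0084,0.045],[0.0065,-0.0453,0,0,0,-0.0084,0.045],[0.0065,-0.0453,0,0,0,-0.0084,0.045],[0.0065,-0.0453,0,0,0,-0.0084,0.045],[0.0065,-0.0453,0,0,0,-0.0084,0.045],[0,0,0,0,0,0,0.045],[0,0,0,0,0,0,0.045]]]' | sed -n '2,4p'
python3 - <<'E'
from h import *
import pickle
c=camera("wrist"); pickle.dump(c,open("w7.pkl","wb")); s=state(); print(s["eef_pos"],s["orientation"])
t=camera("scene"); pickle.dump(t,open("s7.pkl","wb"))
cv2.imwrite("pics/w7.png",np.hstack([cv2.resize(c["color"][:,:,::-1],None,fx=.75,fy=.75),cv2.resize(t["color"][205:285,290:370,::-1],(300,300),interpolation=cv2.INTER_CUBIC)]))
E
```

```text
eef_pos: [0.432, 0.0761, 0.199]
wrist_force: [0.4, -0.5, 0.1]
grip_width: 0.0451
eef_pos: [0.4827, -0.2854, 0.197]
orientation: [3.139, -0.003, -3.034]
wrist_force: [0.4, 0.6, -0.6]
[ 0.48289272 -0.28509073  0.1973814 ] [ 3.13968452e+00 -2.07620375e-03 -3.03329499e+00]
```

View pics/w7.png

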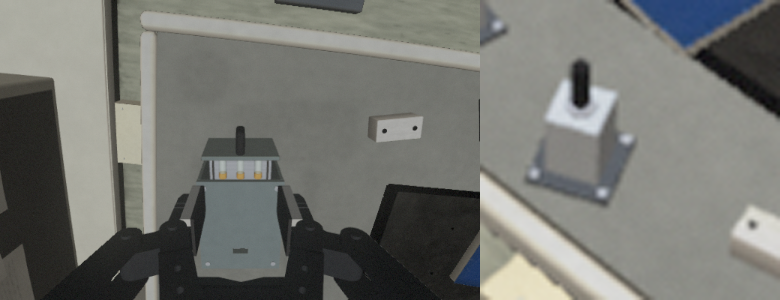

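The pin stands seated upright in its stand. The tray is part out, and its tab is at about (320,187) in full wrist pixels.

Run:
```python
from h import *
import pickle
c=pickle.load(open("w7.pkl","rb"))
m=(c["color"][160:215,300:340].max(2)<45).astype(np.uint8)
n,l,st,ce=cv2.connectedComponentsWithStats(m); i=1+st[1:,4].argmax(); x,y,w,h,a=st[i]; x+=300;y+=160; print(x,y,w,h)
C=np.array([.5856,-.2752]);q=.108; M=np.array([[np.cos(q),np.sin(q)],[-np.sin(q),np.cos(q)]])
P=onz(c,[(x+w/2,y),(x+w/2,y+h),(x,y+h-3),(x+w,y+h-3)],.08);print(P,(P[:,:2]-C)@M.T*1000)
```

```text
315 169 11 28
[[ 0.46787513 -0.28745424  0.08      ]
 [ 0.4910291  -0.2849503   0.08      ]
 [ 0.48896121 -0.28961541  0.08      ]
 [ 0.48801235 -0.28083478  0.08      ]] [[-118.35985067    0.50673977]
 [ -95.0708856     0.50032447]
 [ -97.62958173   -3.91471009]
 [ -97.62644174    4.91704286]]
```

```bash
python3 -m pendant '[[[-0.002,-0.001,-0.04,0,0,0,0.045],[0,0,-0.04,0,0,0,0.045],[0,0,-0.035,0,0,0,0.045],[0,0,-0.02,0,0,0,0.045],[0,0,-0.009,0,0,0,0.045],[0,0,0,0,0,0,0.045]]]' 40 | sed -n '2p;4p'
python3 -m pendant '[[[0,0,0,0,0,0,0.002],[0,0,0,0,0,0,0.002],[0,0,0,0,0,0,0.002],[0,0,0,0,0,0,0.002],[0,0,0,0,0,0,0.002],[0,0,0,0,0,0,0.002]]]'
```

```text
eef_pos: [0.4817, -0.2867, 0.0547]
wrist_force: [1.1, -0.2, 0.7]
time: 20.3
eef_pos: [0.4819, -0.2864, 0.0558]
orientation: [3.14, 0.0, -3.034]
wrist_force: [-0.6, 7.2, 7.2]
grip_width: 0.009
finger_force: 42.6
```

```bash
python3 -m pendant '[[[-0.006,-0.00065,0,0,0,0,0.002],[-0.006,-0.00065,0,0,0,0,0.002],[-0.006,-0.00065,0,0,0,0,0.002],[-0.006,-0.00065,0,0,0,0,0.002],[-0.004,-0.0004,0,0,0,0,0.002],[0,0,0,0,0,0,0.002]]]' | sed -n '2p;4,6p'
```

```text
eef_pos: [0.4535, -0.2894, 0.0558]
wrist_force: [-2.4, 8.0, 9.5]
grip_width: 0.0092
finger_force: 42.8
```

```bash
python3 -m pendant '[[[-0.002,-0.0002,0,0,0,0,0.002],[-0.002,-0.0002,0,0,0,0,0.002],[0,0,0,0,0,0,0.002]]]' | sed -n '2p;4,6p'
```

```text
eef_pos: [0.4498, -0.2898, 0.0558]
wrist_force: [-1.1, 7.5, 8.7]
grip_width: 0.0091
finger_force: 42.6
```

```bash
python3 -m pendant '[[[-0.002,-0.0002,0,0,0,0,0.002],[-0.001,-0.0001,0,0,0,0,0.002],[0,0,0,0,0,0,0.002]]]' | sed -n '2p;4,6p'
```

```text
eef_pos: [0.4469, -0.2901, 0.0558]
wrist_force: [0.4, 8.3, 8.2]
grip_width: 0.0093
finger_force: 42.6
```

```bash
python3 -m pendant '[[[-0.001,-0.0001,0,0,0,0,0.002],[-0.001,-0.0001,0,0,0,0,0.002],[0,0,0,0,0,0,0.002]]]' | sed -n '2p;4p'
```

```text
eef_pos: [0.445, -0.2903, 0.0558]
wrist_force: [-0.3, 7.8, 7.7]
```

```bash
python3 -m pendant '[[[-0.001,-0.0001,0,0,0,0,0.002],[-0.001,-0.0001,0,0,0,0,0.002],[0,0,0,0,0,0,0.002]]]' | sed -n '2p;4p'
```

```text
eef_pos: [0.4449, -0.2904, 0.0557]
wrist_force: [9.8, 11.9, 1.2]
```

```bash
python3 -m pendant '[[[-0.001,-0.0001,0,0,0,0,0.002],[-0.001,-0.0001,0,0,0,0,0.002],[0,0,0,0,0,0,0.002]]]' | sed -n '2p;4p'
```

```text
eef_pos: [0.4449, -0.2905, 0.0558]
wrist_force: [18.5, 15.4, -5.6]
```

The stop is reached: the pull force climbs while the position holds. I'll relax the pull, open the gripper and retreat upward.

```bash
python3 -m pendant '[[[0.0035,0.0003,0,0,0,0,0.002],[0,0,0,0,0,0,0.045],[0,0,0,0,0,0,0.045],[0,0,0,0,0,0,0.045],[0,0,0,0,0,0,0.045],[0,0,0.02,0,0,0,0.045],[0,0,0.04,0,0,0,0.045],[0,0,0.05,0,0,0,0.045],[0,0,0.03,0,0,0,0.045],[0,0,0,0,0,0,0.045],[0,0,0,0,0,0,0.045]]]'
python3 - <<'E'
from h import *
t=camera("scene"); w=camera("wrist")
cv2.imwrite("pics/end.png",np.hstack([cv2.resize(t["color"][190:330,270:550,::-1],(480,240)),cv2.resize(w["color"][:,:,::-1],(320,240))[:,:320]]))
E
```

```text
time: 24.3
eef_pos: [0.4438, -0.2911, 0.194]
orientation: [3.141, -0.001, -3.034]
wrist_force: [-0.3, 0.0, 0.2]
grip_width: 0.0448
finger_force: 0.0
```

View pics/end.png

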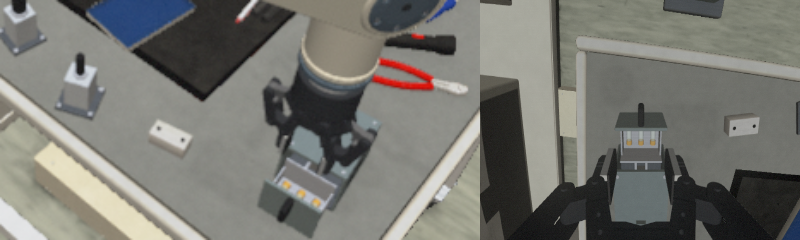

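The tray is fully out, the pin stands in its own stand at (82,80), and the gripper is clear of everything.

```bash
python3 -c "
from rig import *
print(close_job())"
```

```text
the job is handed in; nothing more can be done
None
```

Job handed in at about 24 s: the latch tripped at about 7.7 N, the tray is drawn out to its stop and the release pin is back upright in its own stand; the rig gave no verdict on the judging.

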